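Release the glued screen frame from the ratchet bar clamp

ROBOT

A 6-joint arm with a two-finger parallel gripper is mounted at the origin on the work surface. World frame = base frame: x ahead of the robot, y to its left, z up, the work surface at z = 0. Lengths are in m, angles in rad, forces in N, time in s.
With the tool pointing down it reaches from about 0.325 to 0.775 m from the base axis. Payload 5.5 kg.
Tool frame: the origin (TCP) lies on the centre line of the jaws, within the pads' length; the fingertips stand 22 mm ahead of it and the grasp point (between the pads) lies 3 mm ahead of it; z points along the fingers, y is the line along which they close (so a half turn about z gives the same grasp; the last joint's range is limited). The gripper opens to 88 mm and grips with 3 to 60 N. Pads are 20 mm wide; open, the fingers measure 115 mm over their backs; the gripper's body (75 mm by 178 mm) begins 61 mm behind the grasp point.
Start: joints at [1.105, 0.091, 1.231, -0, 1.82, -0.057], TCP at [0.239, 0.551, 0.245] pointing down, gripper open.
Joint ranges: [-2.87, 2.87], [-0.86, 2.18], [0.17, 2.46], [-1.51, 4.65], [0.06, 2.69], [-2.65, 2.65]. Speed limits (rad/s): [2.57, 2.57, 3.01, 3.14, 3.14, 3.14].

INTERFACE

Orientations are given as a unit quaternion [x, y, z, w].
In Python, from workcell import env gives the robot as it stands.
- The arm moves only by the tool carry_out, never from a script. Its argument "rows" is a list of rows, each a list of 2 entries, a list of its own where there are three numbers: the shift along the tool's x, y, z in cm, then the turn about the tool's z in degrees. In form: [[[x, y, z], roll], ...]. A call has 1 to 12 rows; each row is the pose to reach, as a shift and turn from the pose commanded when the call began, along the tool's axes at that moment; what a row does not reach only later rows make up. A row lasts 1/8 s, in which the tool goes at most 62.5 mm and 10.7 degrees, less where a joint would pass 70% of its speed; a pose out of reach is approached as far as the arm can. A call with a gripper value outside its range is refused whole. "hand" is the finger opening in cm, from 0 to 8.78, set as the call begins (left out, the last holds). The fingers move at their own pace and stop on an object; the grip force is fixed at half the most. Time passes only in rows, so rows that repeat a pose let the fingers close. It gives the time, the measured TCP pose, the force, the opening and the grip force at its end, in the units of the state.
- env.get_obs(): the state, without advancing time (a new reading comes with each control period).
- env.grab_frame(name): name is "scene" or "top" or "wrist"; returns a dict with "color" (384x512x3 uint8, red, green, blue), "fov_y" (degrees; the focal length in pixels is half the picture's height over the tangent of half this angle, whatever the lens; pixels are square), "cx", "cy" (the principal point, pixels), "k1" (the pictures are not rectified: a ray, as slopes to the right and down, at radius r is drawn at 1 + k1 r^2 times it, then the intrinsics apply), "rvec" (rotation vector, rad) and "tvec" (3), from world to camera coordinates, as OpenCV has them. Camera axes: x right, y down, z forward; pixel columns grow to the right and rows downward; lengths in m; the calibration is good to about 2 mm. A picture is of the moment at which its call begins. There is no depth.
- env.finish_job(): hands the job in; it is judged then, once.
The state is a dict: "time_s": time; "joint_pos": joint angles; "joint_vel": joint speeds; "joint_torque": joint torques, N m; "ee_pos": TCP position; "tcp_rot": TCP orientation; "contact_force": force on the tool from outside, world axes, zero at the start; "torque": the same for the moment, N m; "width": finger opening in m; "gripper_force": force on a finger pad.
Only numpy, scipy, OpenCV 4.12 (cv2) and the standard library are available. Lean on these libraries where they do the work, as an engineer would, in place of code of your own. Each camera call takes 0.05 s, during which the arm holds its last target. There are 200 camera calls.

TASK

The glue on the bare wooden screen frame has set, so open the bar clamp that holds it. Press the thumb release on the sliding head down with a fingertip and, keeping it down, push the head back along the bar until it is right up against the stop collar, then let go. Leave the frame lying where it is, and do not shift or lift it or anything else on the bench.

Things in the scene. Friction and masses are not known exactly. Their poses are not given: they have to be found in the camera images.
- clamp: fixed bench clamp: 18 mm plywood board (530 x 260) with a toothed steel bar (505 long, 12 wide) along its middle, tooth crests 54 mm above the bench. Origin on the bar's line at bench height, in the middle of the head's path; x runs level along the bar the way the clamp opens, z up. At the -x end a fixed tail jaw holds the frame from the other side
- head (a joint): travel of the grey sliding head along the bar, m: 0 closed on the frame (its start), growing as it goes back; it meets the stop collar at 0.085 to 0.13, wherever that is set. A ratchet with 8 mm teeth lets it close freely but go back (increase) no more than one tooth unless the release is held down; then 3 to 5 N slides it. It stays where it is left
- release (a joint): angle of the thumb release, rad: 0 up, 0.24 fully down on its hard stop. Let go, it rests at 0 to 0.13, as the pawl sits on a tooth. The pawl clears the teeth above 0.14 (0.18 is safe). It springs back when let go. At the middle of the pad about 3 N starts it and 6 N takes it fully down; right beside the hump about 9 N
- release_pad (a point): middle of the top of the release's thumb pad: dark ribbed steel plate, 36 mm along the bar by 32 wide, on the sliding head in front of its hump; about 93 mm above the bench at release 0, where it slopes 0.22 rad, rising towards the jaw (-x of the clamp). Fully down it is level, 10 mm lower and 7 mm nearer the jaw. Pressed from above; nothing stands over it
- push_face (a point): middle of the upright face of the sliding head's hump, which looks to the pad and the frame (-x); 36 mm wide, 94 to 126 mm above the bench, this point at 110. A fingertip holding the pad down can push this face towards +x (its x axis: along the bar, opening; z up). It lies 62 mm behind the jaw face and 20 mm behind the middle of the pad. The jaw plate ahead of the pad is 86 mm high
- stop_face (a point): middle of the stop collar's face that looks towards the sliding head; the collar is a dark steel block 32 mm wide, 16 thick, 81 high above the bench, screwed fast on the bar behind the head at a varying place. The head is against it when this point is 58 mm behind push_face along the bar
- frame_center (a point): centre of the loose bare wooden screen frame (no mesh), 160 mm along the bar, 220 across, 20 thick, rails 30 wide, lying on two bearers, its underside 54 mm above the bench, between the jaws; it stays there
- glue_center (a point): centre of the white glue bottle, 58 mm across and 145 tall, standing on the bench beside the board; bystander
- ink_jar_center (a point): centre of the closed ink jar, 82 mm across and 102 tall, standing on the bench beside the board; bystander
- tape_center (a point): centre of the roll of paper tape lying flat on the board beside the bar, 84 mm across and 25 tall; bystander
- squeegee_center (a point): centre of the wooden squeegee lying flat on the bench beyond the end of the bar, 200 x 122 x 24 mm; bystander

How it is judged:
By the outcome, as a careful person would: the job done as asked, in the order asked, and still so for the second after the job is handed in, with the robot touching nothing.
It also fails if it takes over 38 s, if anything falls off the work surface, if the arm or the gripper's body presses on something with over 40 N, if the wrist force passes 120 N, or if a joint passes its speed limit or range.

## Working session

There is one attempt and no reset: what is moved stays moved. The work goes in short steps, Python scripts to look and compute and a tool call to move; the robot and the scene stay as the last step left them, time stands still between calls to the robot, and variables do not carry over. Pictures are saved under pics/ and viewed, at most 10 in all, crops included, and the job is handed in when it is done.

Besides the shell and the picture viewer there is one more tool, called as name(argument=value, ...), one argument or row to a line, values as JSON. carry_out: Moves the arm, as the interface text tells. Its arguments: {"type":"object","properties":{"rows":{"type":"array","items":{"type":"array"}},"hand":{"type":"number"}},"required":["rows"]}

```bash
mkdir -p pics
cat > h.py <<'E'
import numpy as np, cv2
from workcell import env
def snap(n):
    f=env.grab_frame(n); return f
def K(f):
    h=f["color"].shape[0]; fl=h/2/np.tan(np.radians(f["fov_y"])/2)
    return np.array([[fl,0,f["cx"]],[0,fl,f["cy"]],[0,0,1.]]), np.array([f["k1"],0,0,0,0.])
def proj(f,P):
    k,d=K(f); return cv2.projectPoints(np.float64(P).reshape(-1,1,3),np.float64(f["rvec"]),np.float64(f["tvec"]),k,d)[0].reshape(-1,2)
def onz(f,uv,z):
    k,d=K(f); p=cv2.undistortPoints(np.float64(uv).reshape(-1,1,2),k,d).reshape(-1,2)
    R=cv2.Rodrigues(np.float64(f["rvec"]))[0]; c=-R.T@np.float64(f["tvec"]).ravel()
    r=np.c_[p,np.ones(len(p))]@R; z=np.broadcast_to(z,len(p))
    return c+r*((z-c[2])/r[:,2])[:,None]
def save(f,name,box=None,s=1):
    im=f["color"][:,:,::-1]
    if box: x0,y0,x1,y1=box; im=im[y0:y1,x0:x1]
    cv2.imwrite("pics/"+name,cv2.resize(im,None,fx=s,fy=s,interpolation=cv2.INTER_CUBIC))
E
python3 - <<'E'
from h import *
import pickle
for n in("top","scene"):
    f=snap(n); pickle.dump(f,open(n+".pkl","wb")); save(f,n+"0.png",s=1.5)
print(env.get_obs())
E
```

```text
{'time_s': 0.1, 'joint_pos': array([ 1.10528609e+00,  9.17875565e-02,  1.23174675e+00, -5.74388922e-05,
        1.81981947e+00, -5.66832778e-02]), 'joint_vel': array([-4.56052002e-04, -1.01184498e-03, -2.41474304e-03, -1.10502829e-05,
        8.92549318e-04, -2.53318640e-04]), 'joint_torque': array([ 2.55366162e-03, -4.47857201e+01, -4.07569242e+01,  6.99766818e-02,
        2.84070085e-02, -1.42167009e-04]), 'ee_pos': array([0.23842533, 0.55034209, 0.24362811]), 'tcp_rot': array([ 2.02999715e-01,  9.79178400e-01, -8.57904703e-04, -2.00412486e-04]), 'contact_force': array([-0.31262964, -0.98986455, -0.23449838]), 'torque': array([-0.00520425, -0.05946474, -0.01863655]), 'gripper_force': 0.0, 'width': 0.08793948783923151}
```

View pics/top0.png

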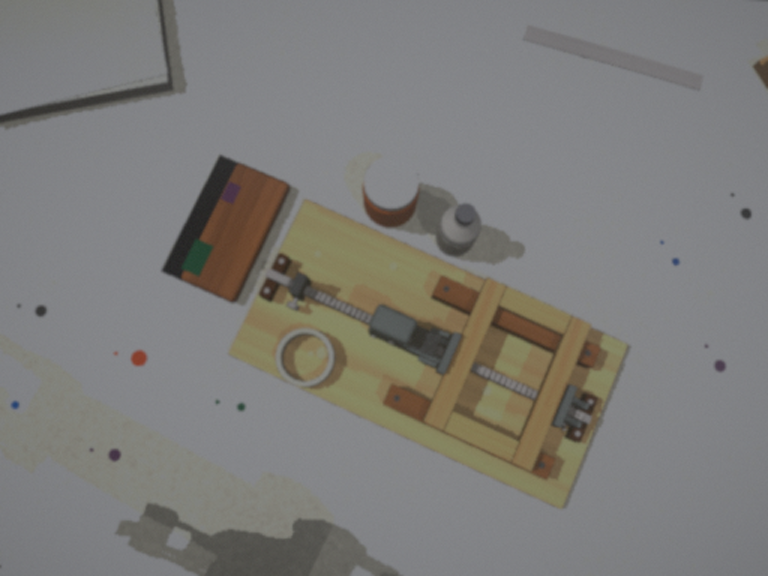

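View pics/scene0.png

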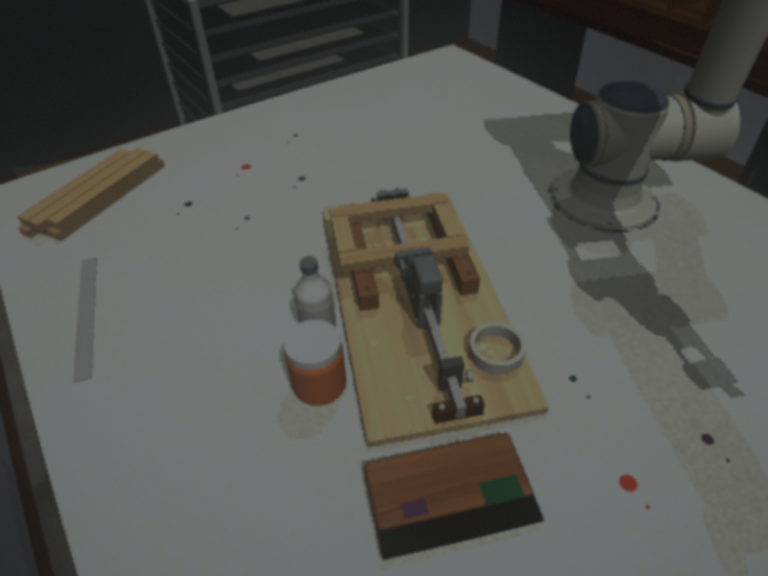

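The top view shows the bar running from the tail jaw (575,412) to its end at (270,275). The hump is at about (395,325), the pad at (430,343), the jaw plate at (450,352) and the collar at (299,285), all in 1.5x pixels. I'll enlarge that area next.

Run:
```python
from h import *
import pickle
f=pickle.load(open("top.pkl","rb")); save(f,"crop.png",(165,160,325,260),5)
c=onz(f,np.array([(303,200),(628,345),(565,505),(230,353)])/1.5,.018); print(c.round(4))
print(np.linalg.norm(c-np.roll(c,-1,0),axis=1))
R=cv2.Rodrigues(np.float64(f["rvec"]))[0]; print("cam",-R.T@np.float64(f["tvec"]).ravel())
```

```text
[[ 0.721   0.1932  0.018 ]
 [ 0.5074 -0.2938  0.018 ]
 [ 0.278  -0.1936  0.018 ]
 [ 0.4877  0.2918  0.018 ]]
[0.53173388 0.25037514 0.52879708 0.25335179]
cam [0.41687088 0.07502471 1.00755097]
```

View pics/crop.png

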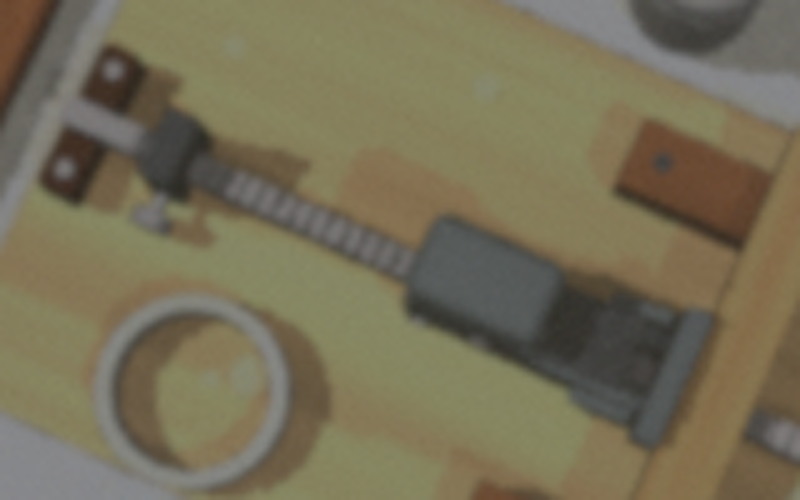

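Run:
```python
from h import *
import pickle
f=pickle.load(open("top.pkl","rb"))
o=lambda p,z:onz(f,np.array(p)/5+[165,160],z)
hf=o([(565,272),(537,342)],.126); hb=o([(440,215),(410,292)],.126)
jw=o([(683,310),(712,318),(660,447),(630,437)],.086)
co=o([(208,128),(186,198),(170,112),(142,180)],.081)
bar=o([(75,108),(410,262),(768,430)],.054)
print(hf,hb,jw,co,bar,sep="\n")
u=np.array([ .721-.5074+.4877-.278, .1932+.2938+.2918+.1936]);u/=np.linalg.norm(u);print("u",u,np.degrees(np.arctan2(u[1],u[0])))
v=np.array([-u[1],u[0]])
for n,a in zip("hf hb jw co bar".split(),(hf,hb,jw,co,bar)): print(n,(a[:,:2]@u).round(4),(a[:,:2]@v).round(4))
ob=env.get_obs();print(ob["ee_pos"]); from scipy.spatial.transform import Rotation as Ro
print(Ro.from_quat(ob["tcp_rot"]).as_matrix().round(3))
g=pickle.load(open("scene.pkl","rb"))
save(g,"crop2.png",(235,150,345,290),4)
```

```text
[[0.5248256  0.02525389 0.126     ]
 [0.4971214  0.03604287 0.126     ]]
[[0.54671582 0.0747103  0.126     ]
 [0.51602947 0.08601274 0.126     ]]
[[ 0.51473832 -0.02553751  0.086     ]
 [ 0.51160995 -0.03744879  0.086     ]
 [ 0.4587405  -0.01605741  0.086     ]
 [ 0.46262762 -0.00384695  0.086     ]]
[[0.58851619 0.17201427 0.081     ]
 [0.55884187 0.18018198 0.081     ]
 [0.59506637 0.18811792 0.081     ]
 [0.56612045 0.1987365  0.081     ]]
[[ 0.6013828   0.23238502  0.054     ]
 [ 0.53694033  0.08713057  0.054     ]
 [ 0.4678746  -0.06481512  0.054     ]]
u [0.39913637 0.91689157] 66.47580026870907
hf [0.2326 0.2315] [-0.4711 -0.4414]
hb [0.2867 0.2848] [-0.4715 -0.4388]
jw [0.182  0.1699 0.1684 0.1811] [-0.4822 -0.484  -0.427  -0.4257]
co [0.3926 0.3883 0.41   0.4082] [-0.4709 -0.4405 -0.4705 -0.4397]
bar [0.4531 0.2942 0.1273] [-0.4586 -0.4575 -0.4549]
[0.23842533 0.55034209 0.24362811]
[[-0.918  0.398 -0.001]
 [ 0.398  0.918 -0.002]
 [ 0.    -0.002 -1.   ]]
```

View pics/crop2.png

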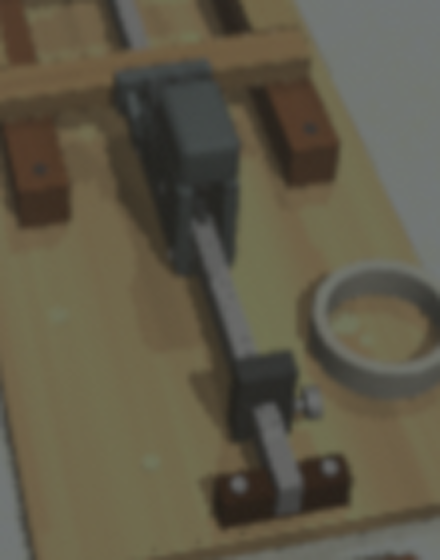

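The tool's y axis already lies along the bar in the opening direction. Positions along the bar are: hump face 0.2315, jaw face 0.170 (62 mm apart, as given), and collar face about 0.390. That gives a travel of about 0.10, which is in range. Next I'll move to hover over the pad with the fingers closed.

carry_out(
  rows=[
    [[-3,-2.5,0],0],
    [[-7.5,-6.3,0],0],
    [[-12,-10,0],0],
    [[-16.5,-14,0],0],
    [[-21,-18,0],0],
    [[-25.5,-21.6,0],0],
    [[-30,-25.4,0],0],
    [[-34.5,-29.2,1],0],
    [[-39,-33,2],0],
    [[-43,-36.5,3.5],0],
    [[-45.7,-38.7,5],0],
    [[-45.7,-38.7,5],0],
  ],
  hand=0,
)

```text
time_s: 1.6
ee_pos: [0.5037, 0.0119, 0.1922]
tcp_rot: [0.205, 0.979, -0.0, -0.002]
contact_force: [0.3, 1.0, 0.2]
width: 0.0007
gripper_force: 0.0
```

```bash
cat >> h.py <<'E'
u=np.array([.39914,.91689]);v=np.array([-u[1],u[0]])
def st():
    o=env.get_obs();p=o["ee_pos"];F=o["contact_force"]
    from scipy.spatial.transform import Rotation as Ro
    M=Ro.from_quat(o["tcp_rot"]).as_matrix()
    print("t",o["time_s"],"s,v,tip z",(p[:2]@u).round(4),(p[:2]@v).round(4),(p[2]-.022).round(4),"Fs,Fv,Fz",(F[:2]@u).round(2),(F[:2]@v).round(2),F[2].round(2),"w",o["width"],"y·u",(M[:2,1]@v).round(4),"z",M[:2,2].round(3))
E
python3 - <<'E'
from h import *
st(); f=snap("wrist"); save(f,"w1.png",s=1.5); f=snap("top"); save(f,"t1.png",(165,130,325,250),5)
for s,z in((.2315,.126),(.2315,.094),(.2295,.0885),(.1935,.097),(.17,.086),(.39,.081)):
  print(s,proj(snap("wrist") if 0 else f,[[*(s*u-.456*v),z]]))
E
```

```text
t 1.6 s,v,tip z 0.2119 -0.4571 0.1702 Fs,Fv,Fz 1.03 0.08 0.16 w 0.0006887419246174573 y·u -0.0018 z [-0.004 -0.   ]
0.2315 [[275.4080675  221.62427175]]
0.2315 [[274.59622988 223.28082931]]
0.2295 [[275.35717427 223.95675202]]
0.1935 [[291.86070026 230.86108088]]
0.17 [[301.92547609 236.05412379]]
0.39 [[204.65556093 192.54375197]]
```

View pics/w1.png

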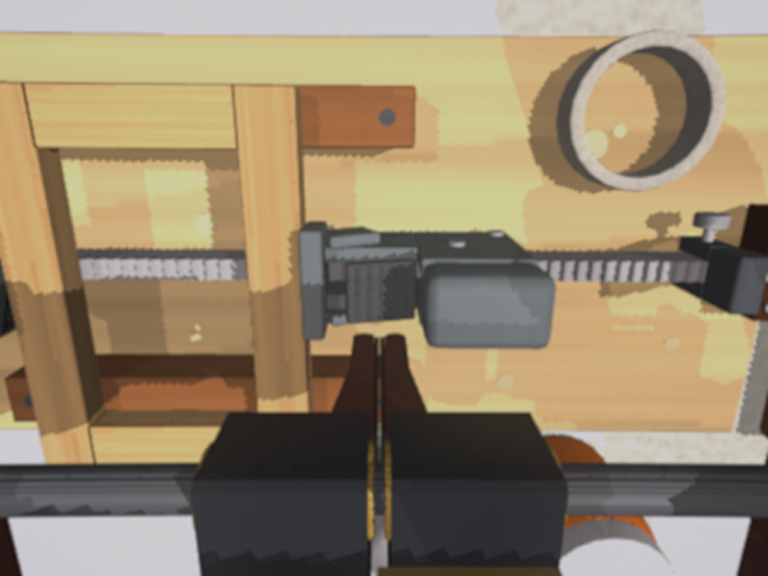

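The wrist view is clear. The pad is at x 345–417, the hump front edge at x about 425 (top corners at y 275 and 343), the jaw plate at 300–325, and the collar's near top edge at about (684,238)–(735,270). I'll cross-check these against the earlier positions.

Run:
```python
from h import *
f=snap("wrist")
for n,p,z in(("hump front top",[(421,275),(427,343)],.126),("jaw top front/back",[(301,225),(303,337),(324,337)],.086),("pad front edge",[(345,262),(348,321)],.097),("pad back",[(416,255),(415,318)],.089),("collar near top",[(735,315),(685,240),(733,272),(735,252)],.081),("fingertips",[(355,337),(407,337)],.17)):
  a=onz(f,np.array(p)/1.5,z); print(n,(a[:,:2]@u).round(4),(a[:,:2]@v).round(4))
P=lambda s,w,z:[*(s*u+w*v),z]
print(1.5*proj(f,[P(.2315,-.456,.126),P(.39,-.44,.081),P(.39,-.472,.081),P(.39,-.44,.04),P(.39,-.472,.04)]))
```

```text
hump front top [0.2333 0.2369] [-0.4383 -0.4706]
jaw top front/back [0.1757 0.174  0.1853] [-0.424  -0.4852 -0.4852]
pad front edge [0.1982 0.1992] [-0.4403 -0.4715]
pad back [0.2338 0.234 ] [-0.4387 -0.473 ]
collar near top [0.4067 0.3728 0.4007 0.3995] [-0.4741 -0.4328 -0.45   -0.4392]
fingertips [0.2064 0.225 ] [-0.4483 -0.4483]
[[415.96051714 312.98161557]
 [716.09083744 253.54301023]
 [704.16665377 311.28761582]
 [671.47469258 236.77146866]
 [662.41949187 287.6312134 ]]
```

The wrist view is offset by a constant +4 mm, since the fingertips show the same shift, so it agrees with the top view. The fingers are over the middle of the pad, about 10 mm clear of the hump. Descending now.

carry_out(
  rows=[
    [[0.2,0,2],0],
    [[0.2,0,4.5],0],
    [[0.2,0,6.3],0],
    [[0.2,0,7],0],
    [[0.2,0,7.3],0],
    [[0.2,0,7.6],0],
    [[0.2,0,7.9],0],
    [[0.2,0,8.2],0],
    [[0.2,0,8.5],0],
    [[0.2,0,8.7],0],
    [[0.2,0,8.7],0],
  ],
)

```text
time_s: 3.12
ee_pos: [0.5026, 0.0141, 0.1084]
tcp_rot: [0.203, 0.979, -0.0, 0.001]
contact_force: [-1.2, -2.7, 4.4]
width: 0.0005
gripper_force: 2.5
```

Run:
```python
from h import *
st(); f=snap("wrist"); save(f,"w2.png",s=1.5)
```

```text
t 3.125 s,v,tip z 0.2135 -0.4552 0.0864 Fs,Fv,Fz -2.97 -0.02 4.35 w 0.00046966302858516905 y·u 0.0013 z [ 0.001 -0.001]
```

View pics/w2.png

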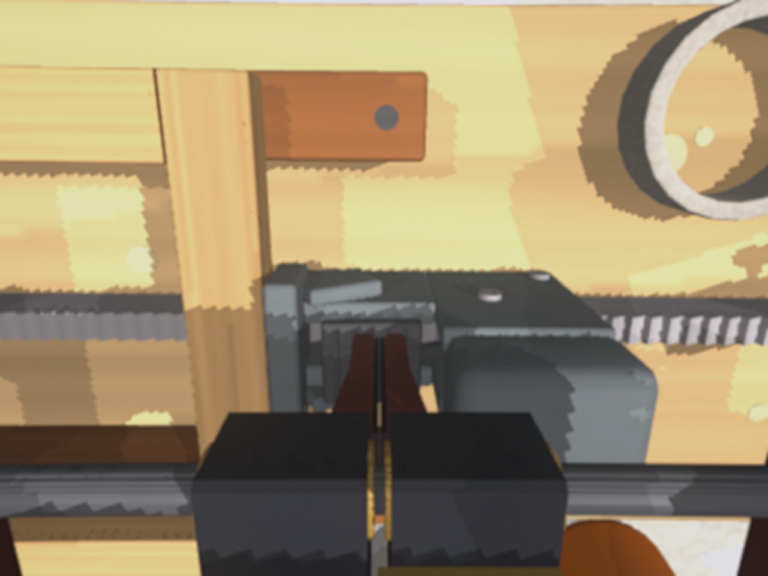

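The fingertips sit on the pad, which is partly down. Next I'll press to the hard stop.

carry_out(
  rows=[
    [[0,0,0.2],0],
    [[0,0,0.4],0],
    [[0,0,0.6],0],
    [[0,0,0.6],0],
  ],
)

```text
time_s: 3.68
ee_pos: [0.503, 0.0146, 0.1048]
tcp_rot: [0.203, 0.979, 0.0, 0.002]
contact_force: [-5.7, -1.0, 14.9]
width: 0.0003
gripper_force: 7.4
```

```bash
python3 -c "
from h import *
st()"
```

```text
t 3.675 s,v,tip z 0.2141 -0.4553 0.0828 Fs,Fv,Fz -3.2 4.82 14.87 w 0.00033300645189860074 y·u 0.0018 z [ 0.003 -0.   ]
```

It's at the hard stop (tip at 82.8 mm, 15 N). Now I'll slide back to the hump and start pushing.

carry_out(
  rows=[
    [[0,0.2,0.1],0],
    [[0,0.4,0.1],0],
    [[0,0.6,0.1],0],
    [[0,0.8,0.1],0],
    [[0,1.0,0.1],0],
    [[0,1.3,0.1],0],
    [[0,1.7,0.1],0],
    [[0,2.1,0.1],0],
    [[0,2.5,0.1],0],
    [[0,3,0.1],0],
    [[0,3.5,0.1],0],
    [[0,3.5,0.1],0],
  ],
)

```text
time_s: 5.18
ee_pos: [0.5175, 0.0474, 0.1046]
tcp_rot: [0.203, 0.979, 0.001, 0.002]
contact_force: [-4.8, 1.3, 17.5]
width: 0.0007
gripper_force: 8.6
```

Run:
```python
from h import *
st(); f=snap("top"); save(f,"t2.png",(165,130,325,250),5)
```

```text
t 5.175 s,v,tip z 0.25 -0.4555 0.0826 Fs,Fv,Fz -0.74 4.89 17.52 w 0.0007365878782677731 y·u 0.0023 z [0.005 0.001]
```

View pics/t2.png

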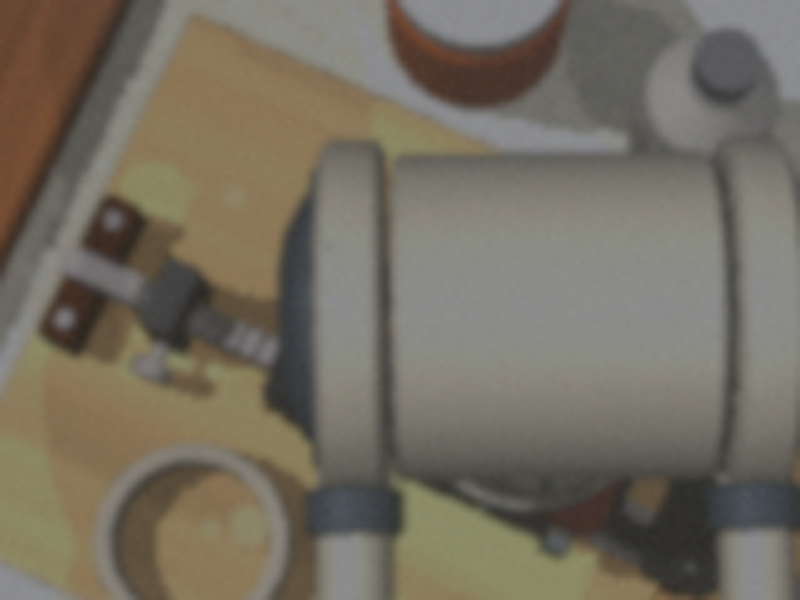

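The arm hides the head in the top view, but the collar and tape are undisturbed. I'll keep pushing and check with the wrist camera.

carry_out(
  rows=[
    [[0,0.4,0],0],
    [[0,0.9,0],0],
    [[0,1.4,0],0],
    [[0,1.9,0],0],
    [[0,2.4,0],0],
    [[0,2.9,0],0],
    [[0,3.4,0],0],
    [[0,3.9,0],0],
    [[0,4.4,0],0],
    [[0,4.8,0],0],
    [[0,5.0,0],0],
    [[0,5.0,0],0],
  ],
)

```text
time_s: 6.72
ee_pos: [0.5375, 0.093, 0.1047]
tcp_rot: [0.203, 0.979, 0.001, 0.003]
contact_force: [-2.4, -0.3, 16.1]
width: 0.0005
gripper_force: 8.1
```

Run:
```python
from h import *
st(); f=snap("wrist"); save(f,"w3.png",s=1.5)
```

```text
t 6.725 s,v,tip z 0.2998 -0.4558 0.0827 Fs,Fv,Fz -1.2 2.05 16.09 w 0.0004689847853676145 y·u 0.0019 z [0.006 0.001]
```

View pics/w3.png

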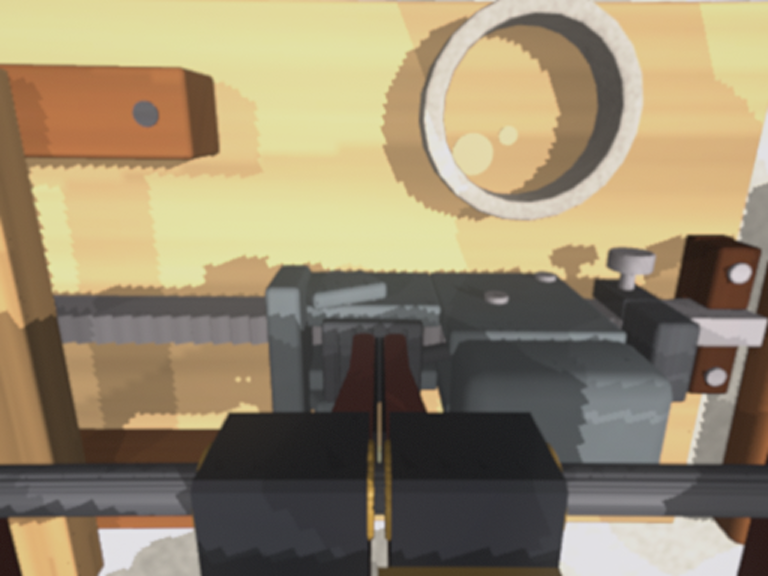

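The head follows the finger by friction with the pad down; it has travelled about 86 mm and the collar is close behind it. I'll continue slowly until the collar stops it.

carry_out(
  rows=[
    [[0,0.2,0],0],
    [[0,0.4,0],0],
    [[0,0.6,0],0],
    [[0,0.8,0],0],
    [[0,1.0,0],0],
    [[0,1.2,0],0],
    [[0,1.4,0],0],
    [[0,1.6,0],0],
    [[0,1.8,0],0],
    [[0,2.0,0],0],
    [[0,2.0,0],0],
  ],
)

```text
time_s: 8.15
ee_pos: [0.5446, 0.1088, 0.1047]
tcp_rot: [0.204, 0.979, -0.002, 0.002]
contact_force: [-7.9, -9.3, 19.1]
width: -0.0001
gripper_force: 9.6
```

Run:
```python
from h import *
st(); f=snap("wrist"); save(f,"w4.png",s=1.5)
```

```text
t 8.15 s,v,tip z 0.3171 -0.4559 0.0827 Fs,Fv,Fz -11.69 3.55 19.09 w -0.00010965309502343088 y·u 0.0003 z [ 0.003 -0.004]
```

View pics/w4.png

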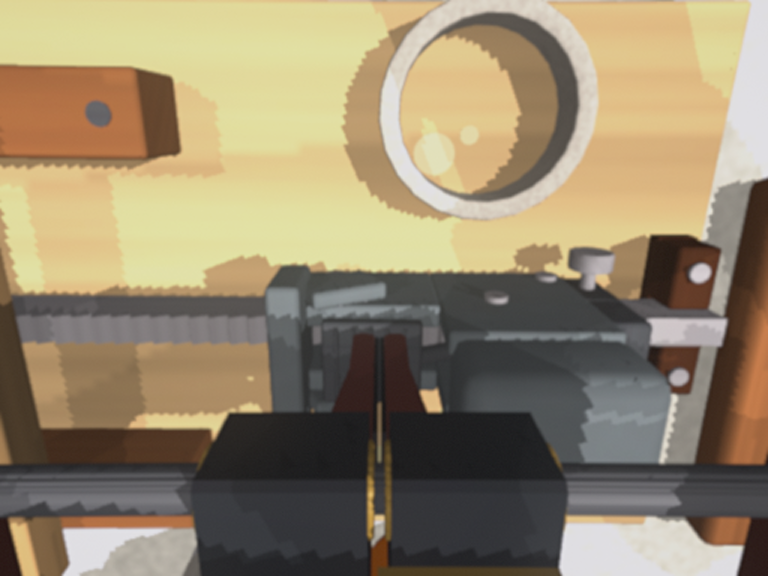

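The along-bar resistance rose from 1 to 12 N, and slide friction is only 3–5 N. The picture shows the head's back flush with the collar, with no gap. Now I'll lift straight up, keeping the slight backward preload.

carry_out(
  rows=[
    [[0,0.1,-0.3],0],
    [[0,0.1,-0.7],0],
    [[0,0.1,-1.2],0],
    [[0,0,-1.8],0],
    [[0,0,-3],0],
    [[0,0,-5],0],
    [[0,0,-8],0],
    [[0,0,-12],0],
    [[0,0,-14],0],
    [[0,0,-14],0],
  ],
)

```text
time_s: 9.45
ee_pos: [0.5447, 0.1111, 0.244]
tcp_rot: [0.203, 0.979, 0.001, 0.002]
contact_force: [-0.4, -0.6, -0.5]
width: 0.0006
gripper_force: 0.0
```

Run:
```python
from h import *
st(); f=snap("wrist"); save(f,"w5.png",s=1.5)
P=lambda s,w,z:[*(s*u+w*v),z]
print(1.5*proj(f,[P(.3325,-.456,.126),P(.2705,-.456,.086)]))
```

```text
t 9.45 s,v,tip z 0.3193 -0.4551 0.222 Fs,Fv,Fz -0.75 0.14 -0.52 w 0.0005753222617542372 y·u 0.0019 z [0.005 0.001]
[[400.73474982 281.08218256]
 [297.50950455 261.40352477]]
```

View pics/w5.png

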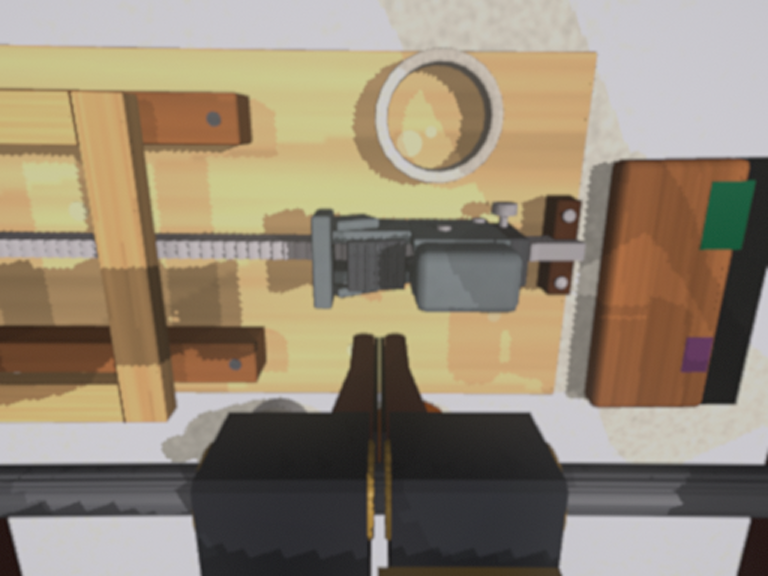

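The head is flush against the collar, the release has sprung back, and the frame and bystanders have not moved. I'll hand the job in.

```bash
python3 -c "
from h import *
print(env.finish_job())"
```

```text
the job is handed in; nothing more can be done
None
```

The clamp is open: I held the release down, pushed the head back about 0.10 m until it was against the stop collar, then let go; the frame and the other items in view look unmoved, and the job is handed in.

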